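# Open the insulated food carrier

## Robot

A 6-joint arm with a two-finger parallel gripper is mounted at the origin on a cart in front of the work surface, level with it; the furniture and walls round the work are solid. World frame = base frame: x ahead of the robot, y to its left, z up, the work surface at z = 0. Lengths are in mm, angles in degrees, forces in N, time in s.
With the tool pointing down it reaches from about 300 to 850 mm from the base axis. Payload 4.2 kg.
Tool frame: the origin (TCP) lies midway between the tips of the shut fingers; the grasp point (between the pads) lies 19 mm behind it; x points along the fingers, z is the direction in which the jaws open and shut, and the axes are right-handed (so a half turn about x gives the same grasp; the last joint's range is limited). The gripper opens to 91 mm and grips with 3 to 60 N. Pads are 32 mm wide; open, the fingers measure 118 mm over their backs; the gripper's body (76 mm by 178 mm) begins 60 mm behind the grasp point.
Start: joints at [-67.093, 18.312, 89.639, -0, 72.044, -1.146], TCP at [234.362, -525.088, 213.976] pointing down, gripper open.
Joint ranges: [-177.97, 177.97], [-48.28, 115.42], [12.27, 149.76], [-77.06, 257.06], [2.81, 150.46], [-146.56, 146.56]. Speed limits (degrees/s): [147.25, 147.25, 180, 180, 180, 180].

## Interface

Orientations are given as [roll, pitch, yaw] about the fixed x, y, z axes, in that order (R = Rz(yaw) Ry(pitch) Rx(roll)).
In Python, from workcell import env gives the robot as it stands.
- The arm moves only by the tool send_rows, never from a script. Its argument "commands" is a list that holds one entry, the list of rows, each a list of 6 numbers: the shift along the tool's x, y, z normalised to -1 to 1, where 1 is 0.1 m, then the turn, a rotation vector about the tool's x, y, z normalised to -1 to 1, where 1 is 2 pi rad. In form: [[[x, y, z, wx, wy, wz], ...]]. A call has 1 to 20 rows; each row is the pose to reach, as a shift and turn from the pose commanded when the call began, along the tool's axes at that moment, turning the shorter way round; what a row does not reach only later rows make up. A row lasts 1/8 s, in which the tool goes at most 62.5 mm and 10.7 degrees, less where a joint would pass 70% of its speed; a pose out of reach is approached as far as the arm can. A call with a number of a shift or a turn outside -1 to 1 is refused whole. A call with a gripper value outside its range is refused whole. "jaw" is the closure, from -1 (fully open) to 1 (shut), so that 0 is half open, set as the call begins (left out, the last holds). The fingers move at their own pace and stop on an object; "force" is the grip in N (left out, the last holds). Time passes only in rows, so rows that repeat a pose let the fingers close. It gives the time, the measured TCP pose, the force and the opening at its end, in the units of the state.
- env.state(): the state, without advancing time (a new reading comes with each control period).
- env.grab_frame(name): name is "scene" or "top" or "wrist"; returns (picture, depth): 384x512x3 uint8, red, green, blue; 384x512 float32, mm along the optical axis (not along the pixel's ray), 0 where there is no reading.
- env.get_calibration(name): a dict with "mtx" (3x3 intrinsics, pixels), "camera_from_world" (4x4, takes a point from world to camera coordinates). Camera axes: x right, y up, looking along -z (the intrinsics and any distortion apply to the point x, -y, -z); pixel columns grow to the right and rows downward; lengths in mm; the calibration is good to about 2 mm. A picture is of the moment at which its call begins: read the wrist's pose just before it. get_calibration takes no time and is no camera call; for the wrist camera it gives the pose at the moment of the call.
- env.job_done(): hands the job in, once; it reports no verdict.
The state is a dict: "time_s": time; "qpos": joint angles; "qvel": joint speeds; "effort": joint torques, N m; "ee_pos": TCP position; "ee_rot": TCP orientation; "force": force on the tool from outside, world axes, zero at the start; "torque": the same for the moment, N m; "gripper_width": finger opening in mm.
Only numpy, scipy, OpenCV 4.12 (cv2) and the standard library are available. Lean on these libraries where they do the work, as an engineer would, in place of code of your own. Each camera call takes 0.05 s, during which the arm holds its last target.

## Task

Open the insulated rice carrier for serving. First let the steam out: swing the vent cover on its lid right aside so that the port is uncovered while the latch is still shut. Then lift the latch lever up and right over towards the front until its hook drops clear of the keeper, and raise the lid to 60 degrees or more and leave it standing open, without disturbing the bowls, paddle and spoon round about.

Things in the scene. Friction and masses are not known exactly. Their poses are not given: they have to be found in the camera images.
- carrier: grey insulated food carrier standing fast on the table: box 216 mm deep (its x, front to back), 370 mm wide (its y), 127 mm high with its lid shut; the lid is its top 30 mm. Origin at the centre of its underside; its x points from its front (the side with the latch, turned to the robot) to its back, its y to its left, z up. A moulded carrying grip stands 27 mm out from each end wall. It does not move.
- vent_cover (a joint): swivel of the steam vent's flat steel cover about its one screw, rad: 0 the cover lies over the port, grows as the knob end swings to the carrier's left (clockwise from above), stop at 1.6. It starts between 0 and 0.15 and stays where it is left (friction 0.04 N m).
- vent_knob (a point): centre of the black knob at the free end of the vent cover: knob 13 mm in diameter, its top 8 mm above this point, its foot (the cover) 8 mm below; this point is 14 mm above the lid's top and 57 mm from the screw. With the cover shut it lies straight in front of (carrier -x) the screw.
- vent_screw (a point): the screw that the vent cover turns about, on the lid's top, 136 mm behind the lid's front face and 110 mm left of its middle; the axis is square to the lid (its z).
- vent_port (a point): centre of the round dark steam port in the lid, 19 mm in diameter, 36 mm in front of the screw; the cover's disc over it is 29 mm in diameter.
- lever (a joint): swing of the latch lever, rad: 0 shut, lying back over the lid; grows as its free end is lifted, upright at about 1.4, stop at 2.4 leaning towards the robot. It is over-centre: up to about 0.5 the hook's spring pulls it shut (about 3 N at the grip point), past that it goes open; from about 1.4 the hook is slack, past 1.7 the hook hangs clear of the keeper. Once slack it stays where it is left.
- lever_grip (a point): middle of the steel latch lever's arm where it is gripped: the arm is 32 mm wide (across, carrier y) and 11 mm thick; its free end with a turned-up lip is 19 mm farther from the pivot. When shut this point is 28 mm above the lid's top, 59 mm behind the lid's front face, with free lid on both sides. The point's y points across the lever.
- lever_pivot (a point): axis of the lever (along carrier y), at the middle of the lid's front edge, 8 mm above the lid's top and 9 mm in front of its front face; 71 mm from the grip point.
- hook_lip (a point): middle of the upper face of the hook's lip, 12 mm wide, at the lower end of the steel hook that hangs from the lever and grips under the keeper bar.
- keeper_bar (a point): centre of the fixed keeper bar, 6 mm in diameter along carrier y, on the box's front wall 54 mm below the lid's top. Hooked: the lip is 3 mm below this point; free: the lip is 8 mm or more away, lower and farther out.
- lid (a joint): hinge of the lid, rad: 0 shut, grows as its front edge rises, stop at 1.75. Held shut by the hook. Stiff hinge (0.65 N m; lid about 0.6 kg with its latch, about 6 N at a pull bar): it stays where it is left above about 0.8.
- lid_hinge (a point): axis of the lid's hinge (along carrier y) at the back of the box, 99 mm above the table.
- left_pull (a point): middle of the left pull bar of the lid: fixed black round bar 10 mm thick, 70 mm long along carrier y, 35 mm in front of the lid's front face (30 mm free behind the bar), 14 mm below the lid's top.
- right_pull (a point): middle of the right pull bar, the same, 210 mm to the right of the left one.
- bowl_stack: bystander: five nested white pulp bowls, 153 mm wide, 68 mm high; origin at the centre of the underside.
- soup_stack: bystander: three nested red soup bowls, 134 mm wide, 136 mm high; origin at the centre of the underside.
- rice_paddle: bystander: flat white rice paddle, 231 x 64 x 5 mm, lying on the table in front of the carrier.
- measuring_spoon: bystander: white measuring spoon, 132 x 41 x 16 mm, lying left of the carrier.

How it is judged:
By the outcome, as a careful person would: the job done as asked, in the order asked, and still so for the second after the job is handed in, with the robot touching nothing.
It also fails if it takes over 72 s, if anything falls off the work surface, if the arm or the gripper's body presses on something with over 40 N, if the wrist force passes 120 N, or if a joint passes its speed limit or range.

## Working session

There is one attempt and no reset: what is moved stays moved. The work goes in short steps, Python scripts to look and compute and a tool call to move; the robot and the scene stay as the last step left them, time stands still between calls to the robot, and variables do not carry over. Pictures are saved under pics/ and viewed, and the job is handed in when it is done.

Besides the shell and the picture viewer there is one more tool, called after "Emit:" as name(argument=value, ...) on one line, values as JSON. send_rows: Moves the arm, as the interface text tells. Its arguments: {"type":"object","properties":{"commands":{"type":"array","items":{"type":"array","items":{"type":"array","items":{"type":"number","minimum":-1,"maximum":1}}}},"jaw":{"type":"number"},"force":{"type":"number"}},"required":["commands"]}

```bash
ls; mkdir -p pics; python3 - <<'E'
from workcell import env
import cv2,numpy as np
np.set_printoptions(precision=2,suppress=True)
print(env.state())
for n in ("scene","top"):
    p,d=env.grab_frame(n)
    cv2.imwrite(f"pics/{n}0.png",p[:,:,::-1]); np.save(f"pics/{n}0.npy",d)
    c=env.get_calibration(n); print(n,c)
E
```

```text
pics
{'time_s': 0.0, 'qpos': array([-67.09,  18.35,  89.71,  -0.  ,  72.04,  -1.15]), 'qvel': array([ 0.06, -0.05,  0.04, -0.09, -0.01,  0.02]), 'effort': array([  0.  , -41.25, -23.2 ,   0.07,   0.05,  -0.  ]), 'ee_pos': array([ 234.14, -524.62,  213.1 ]), 'ee_rot': array([179.25,  89.9 , 113.3 ]), 'force': array([-0.15, -0.33, -0.29]), 'torque': array([-0.04,  0.01, -0.05]), 'gripper_width': 91.2010607022545}
scene {'mtx': array([[463.87,   0.  , 251.24],
       [  0.  , 463.87, 194.14],
       [  0.  ,   0.  ,   1.  ]]), 'camera_from_world': array([[   -0.47,    -0.88,    -0.  ,   223.83],
       [    0.51,    -0.28,     0.81,  -379.4 ],
       [   -0.72,     0.38,     0.58, -1105.16],
       [    0.  ,     0.  ,     0.  ,     1.  ]])}
top {'mtx': array([[389.68,   0.  , 257.44],
       [  0.  , 389.68, 195.34],
       [  0.  ,   0.  ,   1.  ]]), 'camera_from_world': array([[    0.02,    -1.  ,    -0.01,   -44.01],
       [    0.99,     0.02,     0.11,  -547.38],
       [   -0.11,    -0.01,     0.99, -1163.34],
       [    0.  ,     0.  ,     0.  ,     1.  ]])}
```

View pics/scene0.png

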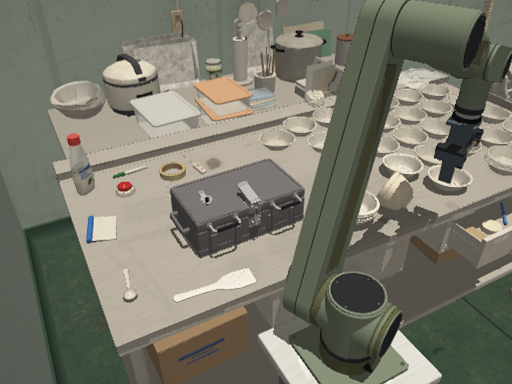

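View pics/top0.png

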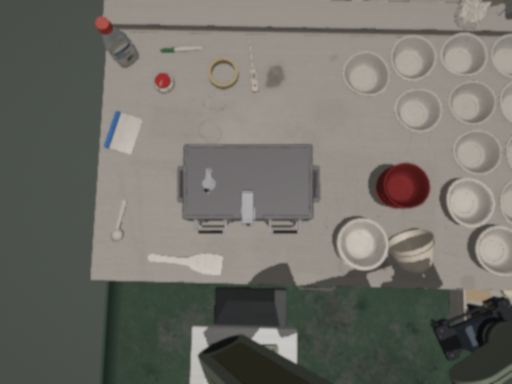

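The scene and top pictures show the carrier, with its latch towards the robot. In the top view the lid spans about (183–313, 145–220), the vent cover is at (208,180) and the lever at (247,207). The red and white bowls are to the right, the paddle lies in front and the spoon to the left. Next I fit the carrier's pose from the depth image.

```bash
cat > h.py <<'E'
import numpy as np,cv2
np.set_printoptions(precision=2,suppress=True)
def unproj(uv,depth,c):
    K=c["mtx"];T=np.linalg.inv(c["camera_from_world"])
    uv=np.atleast_2d(uv).astype(float);d=np.asarray(depth,float).reshape(-1)
    x=(uv[:,0]-K[0,2])/K[0,0]*d; y=(uv[:,1]-K[1,2])/K[1,1]*d
    P=np.stack([x,-y,-d,np.ones_like(d)],1)
    return (P@T.T)[:,:3]
def proj(P,c):
    P=np.atleast_2d(P);q=(np.c_[P,np.ones(len(P))]@c["camera_from_world"].T)[:,:3]
    q=q*[1,-1,-1]; q=q@c["mtx"].T; return q[:,:2]/q[:,2:]
def rayz(uv,z,c):
    a=unproj(uv,[1.],c)[0];b=unproj(uv,[1000.],c)[0]
    return a+(b-a)*(z-a[2])/(b[2]-a[2])
E
python3 - <<'E'
from workcell import env
from h import *
import pathlib
d=np.load("pics/top0.npy");c=env.get_calibration("top")
v,u=np.mgrid[0:384,0:512]
P=unproj(np.c_[u.ravel(),v.ravel()],d.ravel(),c).reshape(384,512,3)
z=P[...,2]
print("table z",np.median(z[230:250,140:180]))
m=(z>120)&(z<134)&(u>170)&(u<325)&(v>135)&(v<228)
m=cv2.morphologyEx(m.astype(np.uint8),cv2.MORPH_OPEN,np.ones((5,5)))
print("lid z",np.median(z[m>0]))
r=cv2.minAreaRect(P[m>0][:,:2].astype(np.float32));print(r,cv2.boxPoints(r))
im=cv2.imread("pics/top0.png")
cv2.imwrite("pics/top0z.png",cv2.resize(im[130:245,165:330],None,fx=4.8,fy=4.8,interpolation=cv2.INTER_CUBIC))
im=cv2.imread("pics/scene0.png")
cv2.imwrite("pics/scene0z.png",cv2.resize(im[150:260,160:315],None,fx=5,fy=5,interpolation=cv2.INTER_CUBIC))
E
```

```text
table z -1.4507946733393737
lid z 126.04608047243084
((578.6343994140625, -3.387664794921875), (215.17022705078125, 368.56207275390625), 1.3407173156738281) [[ 466.77  178.33]
 [ 475.39 -190.14]
 [ 690.5  -185.1 ]
 [ 681.88  183.36]]
```

View pics/top0z.png

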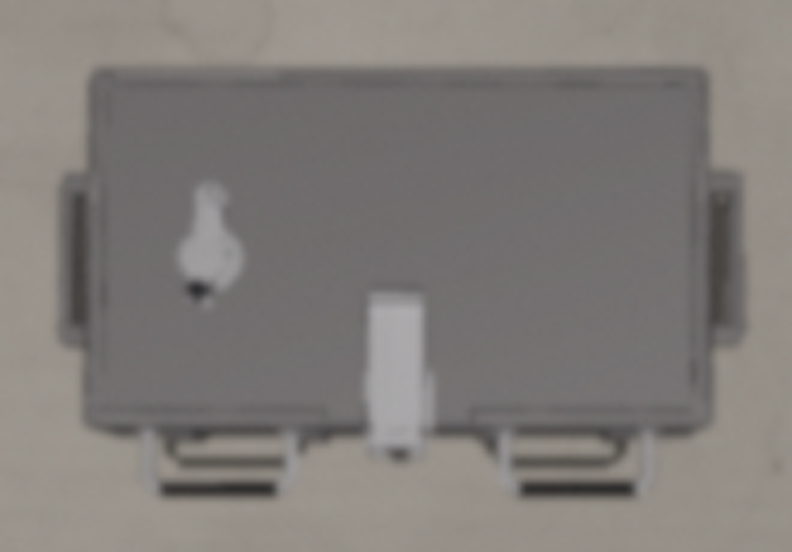

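View pics/scene0z.png

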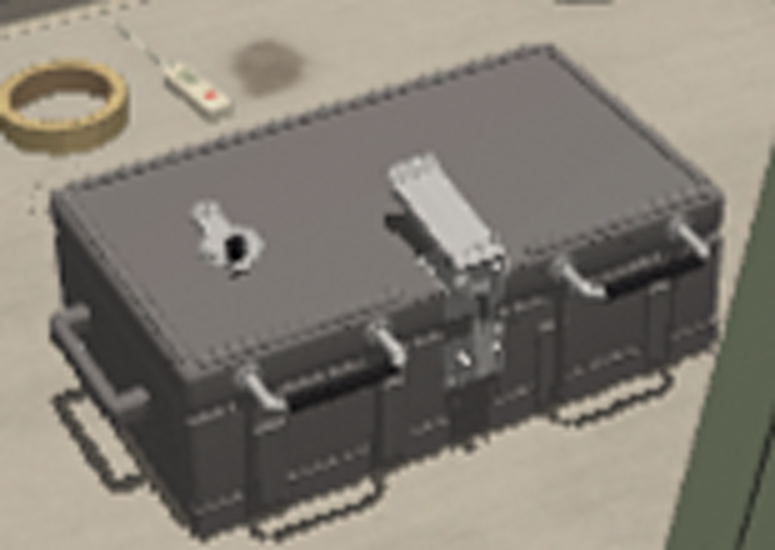

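The enlarged crops show the screw at (210,190), the knob at (197,290) and the lever running from (397,300) to (397,450) in the top crop. I'll project the model points onto both views to check the fit.

```bash
cat >> h.py <<'E'
C0=np.array([578.6,-3.4,0.]);YAW=np.radians(1.34)
def w(p):
    c,s=np.cos(YAW),np.sin(YAW);p=np.asarray(p,float)
    return C0+np.array([c*p[0]-s*p[1],s*p[0]+c*p[1],p[2]])
PTS=dict(screw=(28,110,127),knob0=(28-57,110,141),knobtop0=(28-57,110,149),lp=(-143,105,113),rp=(-143,-105,113),grip=(-49,0,155),tip=(-30,0,160),pivot=(-117,0,135),c1=(-108,185,127),c2=(-108,-185,127),c3=(108,185,127),c4=(108,-185,127),keep=(-117,0,73))
E
python3 - <<'E'
from workcell import env
from h import *
for n,(x0,y0,x1,y1),s in (("top",(165,130,330,245),4.8),("scene",(160,150,315,260),5)):
    c=env.get_calibration(n);im=cv2.imread(f"pics/{n}0.png")
    im=cv2.resize(im[y0:y1,x0:x1],None,fx=s,fy=s,interpolation=cv2.INTER_CUBIC)
    for k,p in PTS.items():
        q=(proj(w(p),c)[0]-[x0,y0]+.5)*s
        cv2.circle(im,tuple(int(a) for a in q),3,(0,0,255),-1)
        cv2.putText(im,k,(int(q[0])+4,int(q[1])),0,.4,(0,255,255),1)
    cv2.imwrite(f"pics/{n}0o.png",im)
c=env.get_calibration("top")
for nm,px,z in (("screw",(210,190),129),("knob",(197,290),149),("lpull",(219,489),118),("rpull",(578,489),118)):
    print(nm,rayz(np.array(px)/4.8+[164.5,129.5],z,c))
for k in PTS: print(k,w(PTS[k]))
E
```

```text
screw [609.07 107.97 129.  ]
knob [547.27 110.52 149.  ]
lpull [434.13  97.79 118.  ]
rpull [ 438.93 -111.88  118.  ]
screw [604.02 107.22 127.  ]
knob0 [547.04 105.89 141.  ]
knobtop0 [547.04 105.89 149.  ]
lp [433.18  98.23 113.  ]
rp [ 438.09 -111.72  113.  ]
grip [529.61  -4.55 155.  ]
tip [548.61  -4.1  160.  ]
pivot [461.63  -6.14 135.  ]
c1 [466.3  179.02 127.  ]
c2 [ 474.96 -190.88  127.  ]
c3 [682.24 184.08 127.  ]
c4 [ 690.9  -185.82  127.  ]
keep [461.63  -6.14  73.  ]
```

View pics/top0o.png

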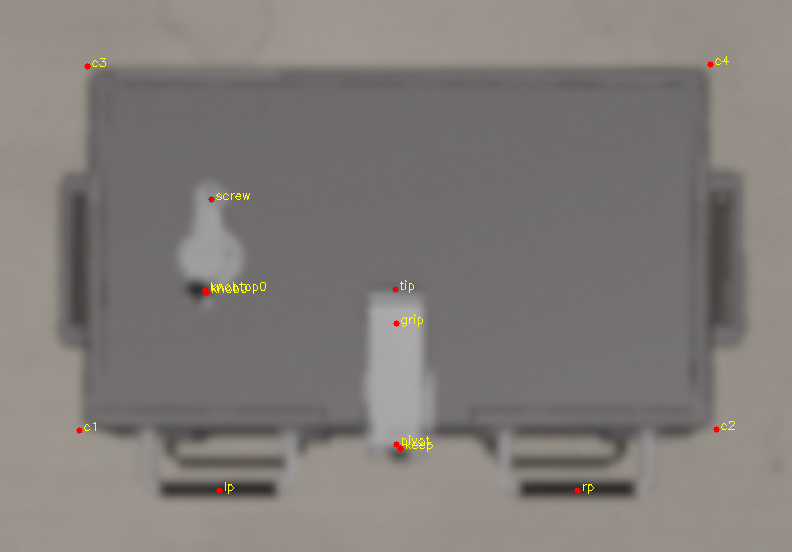

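View pics/scene0o.png

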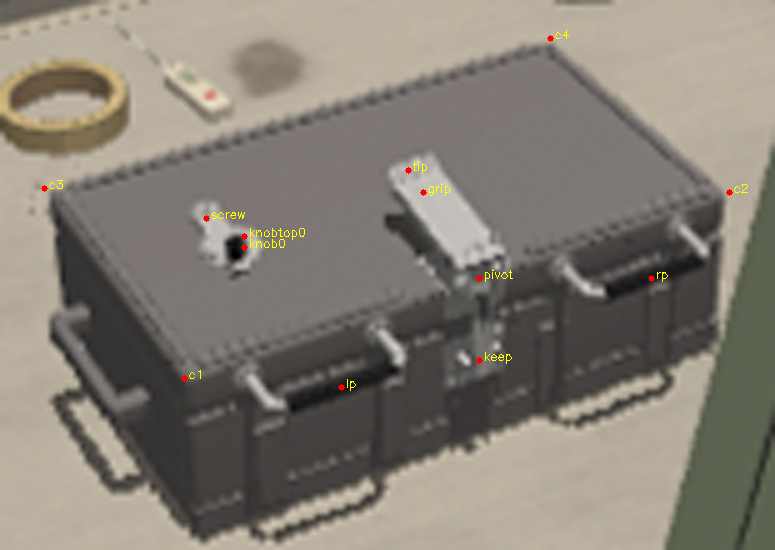

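```bash
cat >> h.py <<'E'
from scipy.spatial.transform import Rotation as Ro, Slerp
def Rs(rpy): return Ro.from_euler("xyz",rpy,degrees=True)
def Rt(xdir,zdir):
    x=np.array(xdir,float);x/=np.linalg.norm(x);z=np.array(zdir,float);z-=x*(z@x);z/=np.linalg.norm(z)
    return Ro.from_matrix(np.c_[x,np.cross(z,x),z])
def rel(s,p,R):
    R0=Rs(s["ee_rot"]); return np.r_[R0.inv().apply(np.asarray(p)-s["ee_pos"])/100,(R0.inv()*R).as_rotvec()/(2*np.pi)]
E
python3 - <<'E'
from workcell import env
from h import *
s=env.state();print(Rs(s["ee_rot"]).as_matrix())
for sg in (1,-1):
    R=Rt((0,0,-1),(sg*.7,sg*.71,0))
    for p in ((234,-525,300),(518,91,300),(518,91,139),(581.5,155.5,139)): print(sg,np.round(rel(s,p,R),3))
E
```

```text
[[-0.    0.91  0.41]
 [ 0.    0.41 -0.91]
 [-1.    0.   -0.  ]]
1 [-0.87 -0.    0.   -0.31 -0.   -0.  ]
1 [-0.86  5.1  -4.47 -0.31 -0.   -0.  ]
1 [ 0.75  5.1  -4.46 -0.31 -0.   -0.  ]
1 [ 0.75  5.94 -4.79 -0.31 -0.   -0.  ]
-1 [-0.87 -0.    0.    0.19 -0.    0.  ]
-1 [-0.86  5.1  -4.47  0.19 -0.    0.  ]
-1 [ 0.75  5.1  -4.46  0.19 -0.    0.  ]
-1 [ 0.75  5.94 -4.79  0.19 -0.    0.  ]
```

Emit:
send_rows(commands=[[[-0.87,0,0,0,0,0],[-0.87,0.85,-0.75,0,0,0],[-0.87,0.85,-0.75,0,0,0],[-0.87,0.85,-0.75,0,0,0]]], jaw=1, force=20)

```text
time_s: 0.6
ee_pos: [282.5, -419.7, 302.2]
ee_rot: [25.5, 89.9, -40.3]
force: [-0.7, -0.6, 0.1]
gripper_width: 53.9
```

Emit:
send_rows(commands=[[[0,0.5,-0.42,0,0,0],[0,1,-0.88,0,0,0],[0,1,-0.88,0,0,0]]])

```text
time_s: 0.98
ee_pos: [337.4, -298.9, 300.6]
ee_rot: [-160.7, 90.0, 133.6]
force: [0.4, -0.5, -0.2]
gripper_width: 24.5
```

Emit:
send_rows(commands=[[[0,0.5,-0.42,0,0,0],[0,1,-0.88,0,0,0],[0,1,-0.88,0,0,0]]])

```text
time_s: 1.35
ee_pos: [393.2, -178.5, 300.6]
ee_rot: [-99.0, 90.0, -164.8]
force: [-0.3, -1.0, -0.4]
gripper_width: 0.4
```

Emit:
send_rows(commands=[[[0,0.5,-0.42,0,0,0],[0,1,-0.88,0,0,0],[0,1,-0.88,0,0,0]]])

```text
time_s: 1.72
ee_pos: [449.0, -57.9, 300.3]
ee_rot: [-74.5, 89.9, -140.3]
force: [-0.2, -1.1, -0.8]
gripper_width: 0.5
```

Emit:
send_rows(commands=[[[0,0.5,-0.42,0,0,0],[0,1,-0.88,0,0,0],[0,1,-0.88,0,0,0]]])

```text
time_s: 2.1
ee_pos: [504.8, 62.8, 300.0]
ee_rot: [-63.0, 89.9, -128.8]
force: [-0.6, -0.9, -0.1]
gripper_width: 0.4
```

```bash
python3 - <<'E'
from workcell import env
from h import *
s=env.state();print(s["qpos"],s["ee_pos"])
R=Rt((0,0,-1),(.7,.71,0))
for p in ((518,91,300),(518,91,205)): print(np.round(rel(s,p,R),3))
p,d=env.grab_frame("wrist");cv2.imwrite("pics/w1.png",p[:,:,::-1])
E
```

```text
[ 5.83  9.77 88.91 -0.05 81.37 71.68] [504.79  62.76 300.  ]
[-0.    0.24 -0.2  -0.31 -0.    0.  ]
[ 0.95  0.24 -0.2  -0.31 -0.    0.  ]
```

View pics/w1.png

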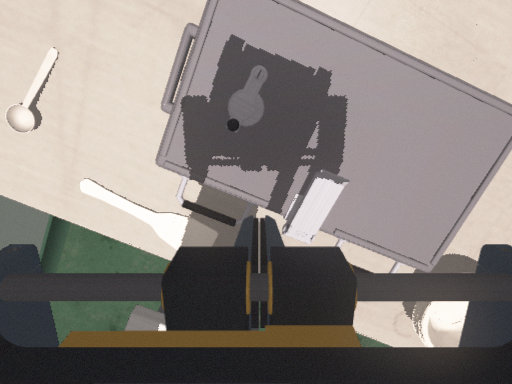

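The wrist view shows the vent cover from its screw at about (260,73) to the black knob at (233,125), with its swing not far from 0. I'll measure the knob and screw from this view.

```bash
python3 - <<'E'
from workcell import env
from h import *
c=env.get_calibration("wrist")
for px,z in (((260,74),129),((233,125),149),((208,212),118)): print(rayz(px,z,c))
E
```

```text
[604.89 105.32 129.  ]
[547.27 110.06 149.  ]
[435.6   99.32 118.  ]
```

Emit:
send_rows(commands=[[[0,0.24,-0.2,-0.03,0,0],[0,0.24,-0.2,-0.31,0,0],[0,0.24,-0.2,-0.31,0,0],[0.3,0.24,-0.2,-0.31,0,0],[0.6,0.24,-0.2,-0.31,0,0],[0.95,0.24,-0.2,-0.31,0,0],[0.95,0.24,-0.2,-0.31,0,0],[0.95,0.24,-0.2,-0.31,0,0],[0.95,0.24,-0.2,-0.31,0,0],[0.95,0.24,-0.2,-0.31,0,0],[0.95,0.24,-0.2,-0.31,0,0],[0.95,0.24,-0.2,-0.31,0,0],[0.95,0.24,-0.2,-0.31,0,0]]])

```text
time_s: 3.78
ee_pos: [517.0, 88.9, 205.9]
ee_rot: [-138.4, 90.0, -92.9]
force: [0.2, -0.1, 0.2]
gripper_width: 0.4
```

```bash
python3 - <<'E'
from workcell import env
from h import *
s=env.state();print(s["qpos"],s["ee_pos"]);print(Rs(s["ee_rot"]).as_matrix())
R=Rt((0,0,-1),(.7,.71,0))
for p in ((518,91,139),(550,123,139),(581.5,154,139),(581.5,154,230)): print(np.round(rel(s,p,R),3))
E
```

```text
[  8.53  14.09  96.86  -0.04  69.05 -36.94] [517.    88.92 205.94]
[[-0.   -0.71  0.7 ]
 [-0.    0.7   0.71]
 [-1.   -0.   -0.  ]]
[ 0.67  0.01  0.02  0.   -0.    0.  ]
[ 0.67  0.    0.47  0.   -0.    0.  ]
[ 0.67 -0.    0.92  0.   -0.    0.  ]
[-0.24 -0.    0.92  0.   -0.    0.  ]
```

Descend beside the knob, then push diagonally.

Emit:
send_rows(commands=[[[0.3,0.01,0.02,0,0,0],[0.5,0.01,0.02,0,0,0],[0.6,0.01,0.02,0,0,0],[0.67,0.01,0.02,0,0,0],[0.67,0.01,0.02,0,0,0],[0.67,0.01,0.02,0,0,0]]])

```text
time_s: 4.53
ee_pos: [518.2, 92.7, 139.6]
ee_rot: [-41.9, 89.9, 3.7]
force: [0.3, 0.4, -0.8]
gripper_width: 0.6
```

Emit:
send_rows(commands=[[[0,0,0.07,0,0,0],[0,0,0.14,0,0,0],[0,0,0.21,0,0,0],[0,0,0.28,0,0,0],[0,0,0.35,0,0,0],[0,0,0.42,0,0,0],[0,0,0.49,0,0,0],[0,0,0.56,0,0,0],[0,0,0.63,0,0,0],[0,0,0.7,0,0,0],[0,0,0.77,0,0,0],[0,0,0.84,0,0,0],[0,0,0.9,0,0,0],[0,0,0.9,0,0,0]]])

```text
time_s: 6.28
ee_pos: [581.0, 157.6, 138.9]
ee_rot: [8.7, 90.0, 54.4]
force: [0.1, -0.6, 0.2]
gripper_width: 0.6
```

```bash
python3 - <<'E'
from workcell import env
from h import *
p,d=env.grab_frame("wrist");cv2.imwrite("pics/w2.png",p[:,:,::-1])
print(env.state()["force"])
E
```

```text
[ 0.09 -0.97  0.02]
```

View pics/w2.png

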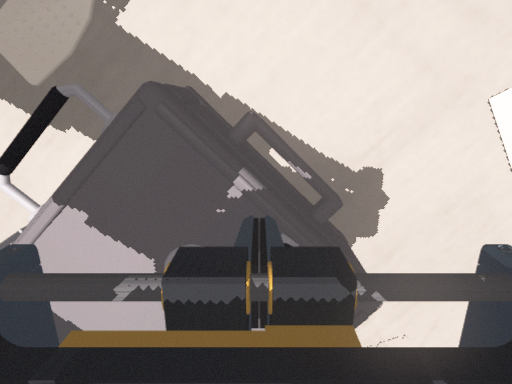

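Emit:
send_rows(commands=[[[-0.5,0,-0.05,0,0,0],[-0.95,0,-0.05,0,0,0],[-0.95,-0.9,-0.8,0,0,0],[-0.95,-0.9,-0.8,0,0,0],[-0.95,-0.9,-0.8,0,0,0]]], jaw=0.2)

```text
time_s: 6.95
ee_pos: [589.2, 33.9, 234.2]
ee_rot: [-66.8, 90.0, -21.5]
force: [0.2, 1.0, 0.3]
gripper_width: 36.3
```

```bash
python3 - <<'E'
from workcell import env
from h import *
s=env.state();print(s["qpos"],s["ee_pos"],s["gripper_width"])
p,d=env.grab_frame("wrist");cv2.imwrite("pics/w3.png",p[:,:,::-1])
p,d=env.grab_frame("scene");cv2.imwrite("pics/s3.png",cv2.resize(p[150:260,160:315,::-1],None,fx=5,fy=5,interpolation=cv2.INTER_CUBIC))
E
```

```text
[  2.19  19.01  85.66  -0.02  75.29 -43.18] [589.16  33.94 234.19] 36.319820427181725
```

View pics/w3.png

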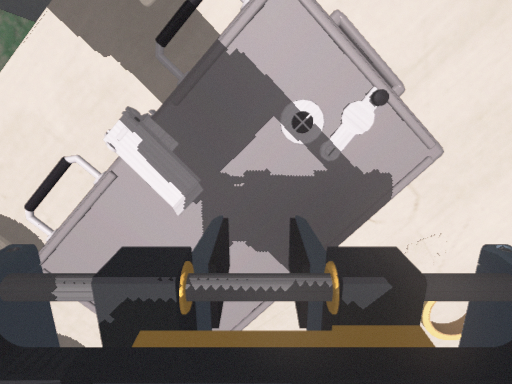

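View pics/s3.png

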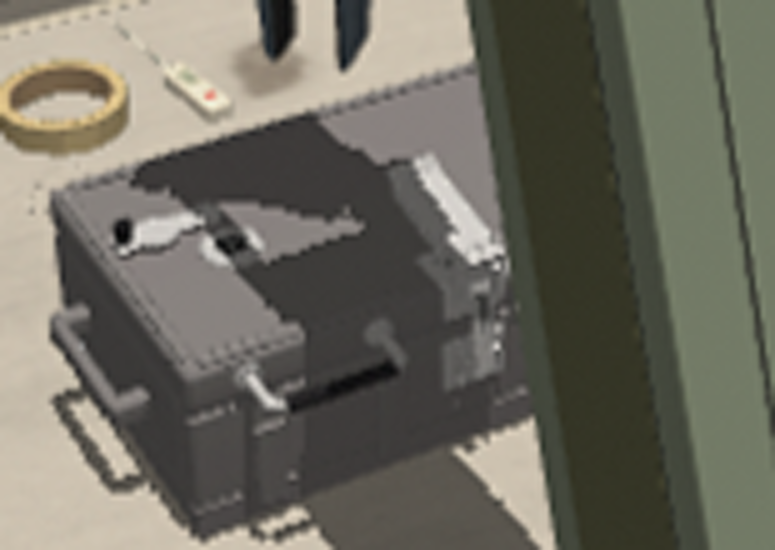

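The vent is open: the port at (302,122) is fully uncovered and the cover points left, with its knob at (379,97) and screw at (330,153). Next I go above the lever.

```bash
python3 - <<'E'
from workcell import env
from h import *
s=env.state();c=env.get_calibration("wrist")
k=rayz((379,97),149,c);sc=rayz((330,153),129,c);print(k,sc,np.degrees(np.arctan2(k[1]-sc[1],-(k[0]-sc[0])))-1.3)
R=Rt((0,0,-1),(-.023,1,0))
for p in ((529,-4.5,230),(529,-4.5,139)): print(np.round(rel(s,p,R),3))
E
```

```text
[593.82 165.16 149.  ] [605.99 109.15 129.  ] 76.44416450368993
[ 0.04  0.14 -0.72 -0.13  0.   -0.  ]
[ 0.95  0.14 -0.72 -0.13  0.   -0.  ]
```

Emit:
send_rows(commands=[[[0.04,0.14,-0.72,-0.13,0,0],[0.04,0.14,-0.72,-0.13,0,0],[0.04,0.14,-0.72,-0.13,0,0],[0.04,0.14,-0.72,-0.13,0,0],[0.04,0.14,-0.72,-0.13,0,0],[0.04,0.14,-0.72,-0.13,0,0]]], jaw=-0.25)

```text
time_s: 7.8
ee_pos: [528.7, -3.3, 229.9]
ee_rot: [-17.1, 90.0, 75.4]
force: [0.7, 0.5, -0.6]
gripper_width: 57.0
```

```bash
python3 - <<'E'
from workcell import env
from h import *
s=env.state();print(s["qpos"],s["ee_pos"],s["gripper_width"]);print(Rs(s["ee_rot"]).as_matrix())
p,d=env.grab_frame("wrist");cv2.imwrite("pics/w4.png",p[:,:,::-1]);np.save("pics/w4.npy",d)
R=Rt((0,0,-1),(-.023,1,0))
for p in ((529,-4.5,230),(529,-4.5,139)): print(np.round(rel(s,p,R),3))
c=env.get_calibration("wrist")
print(proj(w((-49,0,155)),c),proj(w((-30,0,160)),c),proj(s["ee_pos"],c))
E
```

```text
[ -1.63  13.54  94.04   0.04  72.4  -94.15] [528.65  -3.35 229.95] 57.01682929585298
[[ 0.   -1.   -0.04]
 [ 0.   -0.04  1.  ]
 [-1.   -0.    0.  ]]
[-0.   -0.   -0.01  0.    0.    0.  ]
[ 0.91 -0.   -0.01  0.    0.    0.  ]
[[258.29 205.51]] [[257.87 228.56]] [[260.18 243.24]]
```

View pics/w4.png

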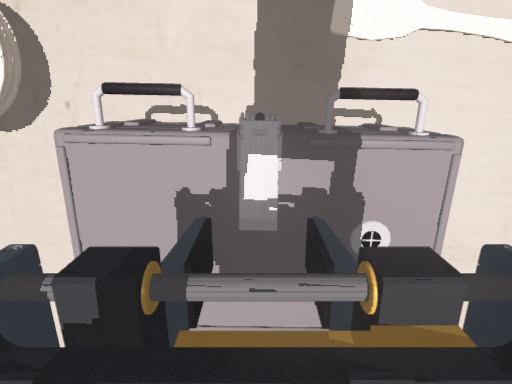

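The wrist view shows the lever centred at column 259, with its tip at row 228, which matches the model. I descend and grip.

Emit:
send_rows(commands=[[[0.4,0,-0.01,0,0,0],[0.7,0,-0.01,0,0,0],[0.85,0,-0.01,0,0,0],[0.92,0,-0.01,0,0,0],[0.92,0,-0.01,0,0,0]]])

```text
time_s: 8.48
ee_pos: [529.1, -5.7, 138.3]
ee_rot: [-97.2, 90.0, -4.7]
force: [0.3, 0.7, -0.3]
gripper_width: 56.9
```

Emit:
send_rows(commands=[[[0,0,0,0,0,0],[0,0,0,0,0,0],[0,0,0,0,0,0],[0,0,0,0,0,0],[0,0,0,0,0,0]]], jaw=1, force=15)

```text
time_s: 9.1
ee_pos: [529.1, -4.0, 138.5]
ee_rot: [-20.0, 89.8, 72.3]
force: [-0.4, 5.7, 1.7]
gripper_width: 32.0
```

```bash
cat >> h.py <<'E'
def lever_pose(th,beta,r=71):
    a=np.arctan2(20,68)+th
    g=w((-117+r*np.cos(a),0,135+r*np.sin(a)))
    c,s=np.cos(YAW),np.sin(YAW);b=np.radians(beta)
    xd=np.array([c*np.sin(b),s*np.sin(b),-np.cos(b)])
    return g+19*xd,Rt(xd,(-s,c,0))
E
python3 - <<'E'
from workcell import env
from h import *
s=env.state();print(s["ee_pos"],s["force"],s["gripper_width"],s["qpos"])
p0,R0=lever_pose(0,0);print(p0)
off=s["ee_pos"]-p0;print(off)
for th in np.linspace(0.1,1.0,10):
    p,R=lever_pose(th,th/2*30); print(list(np.round(rel(s,p+[off[0]*(1-th),off[1],off[2]*(1-th)],R),3)),",")
E
```

```text
[529.06  -3.98 138.53] [-0.44  5.68  1.69] 31.96261273019589 [ -1.81  17.68 102.25   0.25  60.   -94.28]
[529.73  -4.54 136.03]
[-0.67  0.56  2.49]
[np.float64(-0.065), np.float64(0.018), np.float64(0.001), np.float64(0.003), np.float64(0.001), np.float64(-0.004)] ,
[np.float64(-0.127), np.float64(0.042), np.float64(0.001), np.float64(0.003), np.float64(0.001), np.float64(-0.008)] ,
[np.float64(-0.186), np.float64(0.072), np.float64(0.002), np.float64(0.003), np.float64(0.001), np.float64(-0.012)] ,
[np.float64(-0.241), np.float64(0.109), np.float64(0.003), np.float64(0.003), np.float64(0.001), np.float64(-0.016)] ,
[np.float64(-0.291), np.float64(0.151), np.float64(0.004), np.float64(0.003), np.float64(0.001), np.float64(-0.021)] ,
[np.float64(-0.337), np.float64(0.198), np.float64(0.005), np.float64(0.003), np.float64(0.001), np.float64(-0.025)] ,
[np.float64(-0.378), np.float64(0.249), np.float64(0.006), np.float64(0.003), np.float64(0.001), np.float64(-0.029)] ,
[np.float64(-0.412), np.float64(0.305), np.float64(0.007), np.float64(0.003), np.float64(0.001), np.float64(-0.033)] ,
[np.float64(-0.441), np.float64(0.364), np.float64(0.008), np.float64(0.003), np.float64(0.001), np.float64(-0.037)] ,
[np.float64(-0.463), np.float64(0.425), np.float64(0.009), np.float64(0.003), np.float64(0.001), np.float64(-0.041)] ,
```

Gripped: the width reads 32.0 mm, matching the arm. Next I swing up the first radian.

Emit:
send_rows(commands=[[[-0.065,0.018,0.01,0,0,-0.004],[-0.127,0.042,0.015,0,0,-0.008],[-0.186,0.072,0.015,0,0,-0.012],[-0.241,0.109,0.015,0,0,-0.016],[-0.291,0.151,0.015,0,0,-0.021],[-0.337,0.198,0.015,0,0,-0.025],[-0.378,0.249,0.015,0,0,-0.029],[-0.412,0.305,0.015,0,0,-0.033],[-0.441,0.364,0.015,0,0,-0.037],[-0.463,0.425,0.015,0,0,-0.041],[-0.463,0.425,0.015,0,0,-0.041]]])

```text
time_s: 10.48
ee_pos: [484.9, -5.1, 185.3]
ee_rot: [-89.5, 75.2, 2.9]
force: [-0.8, 7.6, 0.2]
gripper_width: 32.2
```

```bash
python3 - <<'E'
from workcell import env
from h import *
s=env.state();print(s["ee_pos"],s["force"],s["torque"],s["gripper_width"],s["qpos"])
g=s["ee_pos"]-19*Rs(s["ee_rot"]).as_matrix()[:,0]-w((-117,0,135));print(g,np.hypot(g[0],g[2]),np.arctan2(g[2],g[0])-.286)
p,d=env.grab_frame("wrist");cv2.imwrite("pics/w5.png",p[:,:,::-1])
for th in np.linspace(1.1,2.1,11):
    p,R=lever_pose(th,th/2*30); print(list(map(float,np.round(rel(s,p+[0,1,0],R),3))),",")
E
```

```text
[484.9   -5.08 185.32] [-0.79  7.57  0.23] [1.6  0.04 0.19] 32.168635872973326 [ -3.01   4.29 114.14   2.07  46.83 -96.64]
[18.41  0.81 68.68] 71.10926259991301 1.022925295540892
[-0.024, 0.043, 0.006, 0.003, 0.001, -0.005] ,
[-0.052, 0.104, 0.007, 0.003, 0.001, -0.009] ,
[-0.073, 0.167, 0.008, 0.003, 0.001, -0.013] ,
[-0.087, 0.232, 0.01, 0.003, 0.001, -0.017] ,
[-0.094, 0.297, 0.011, 0.003, 0.001, -0.021] ,
[-0.094, 0.363, 0.012, 0.003, 0.001, -0.025] ,
[-0.088, 0.429, 0.013, 0.003, 0.001, -0.03] ,
[-0.074, 0.494, 0.014, 0.003, 0.001, -0.034] ,
[-0.054, 0.556, 0.015, 0.003, 0.001, -0.038] ,
[-0.027, 0.617, 0.016, 0.003, 0.001, -0.042] ,
[0.006, 0.674, 0.017, 0.003, 0.002, -0.046] ,
```

View pics/w5.png

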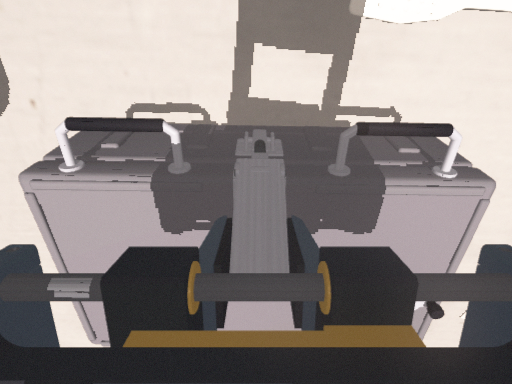

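The lever follows (θ≈1.02, radius 71.1). I continue over to about 2.1.

Emit:
send_rows(commands=[[[-0.024,0.043,0.006,0,0,-0.005],[-0.052,0.104,0.012,0,0,-0.009],[-0.073,0.167,0.016,0,0,-0.013],[-0.087,0.232,0.02,0,0,-0.017],[-0.094,0.297,0.02,0,0,-0.021],[-0.094,0.363,0.02,0,0,-0.025],[-0.088,0.429,0.02,0,0,-0.03],[-0.074,0.494,0.02,0,0,-0.034],[-0.054,0.556,0.02,0,0,-0.038],[-0.027,0.617,0.02,0,0,-0.042],[0.006,0.674,0.02,0,0,-0.046],[0.006,0.674,0.02,0,0,-0.046]]])

```text
time_s: 12.02
ee_pos: [418.9, -6.8, 165.3]
ee_rot: [-90.0, 58.9, 2.5]
force: [-3.2, 4.5, 5.2]
gripper_width: 32.2
```

```bash
python3 - <<'E'
from workcell import env
from h import *
s=env.state();print(s["ee_pos"],s["force"],s["torque"],s["gripper_width"],s["qpos"])
g=s["ee_pos"]-19*Rs(s["ee_rot"]).as_matrix()[:,0]-w((-117,0,135));print(g,np.hypot(g[0],g[2]),np.arctan2(g[2],g[0])-.286)
p,d=env.grab_frame("wrist");cv2.imwrite("pics/w6.png",p[:,:,::-1])
p,d=env.grab_frame("scene");cv2.imwrite("pics/s6.png",cv2.resize(p[120:260,140:335,::-1],None,fx=4,fy=4,interpolation=cv2.INTER_CUBIC))
E
```

```text
[418.88  -6.75 165.31] [-3.18  4.46  5.25] [0.41 0.25 0.1 ] 32.17666996337845 [  -6.01   -6.64  134.45   11.88   21.75 -108.34]
[-52.57  -1.04  46.57] 70.2307527170106 2.1305662073070772
```

View pics/w6.png

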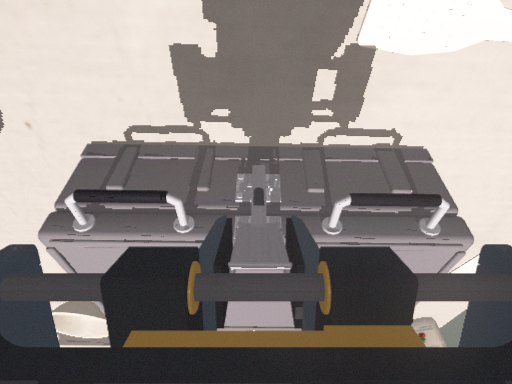

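View pics/s6.png

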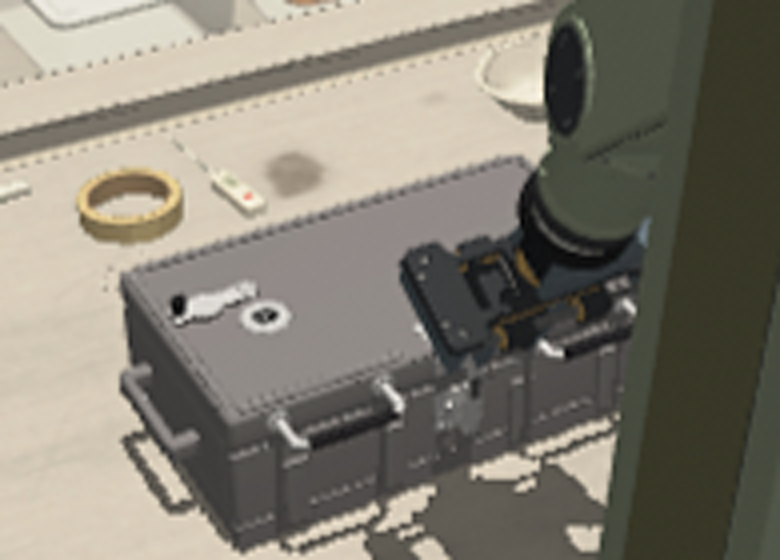

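The lever is at about 2.13 rad. In the wrist view the hook at (260,200) hangs off the keeper. I release and back out along the fingers.

Emit:
send_rows(commands=[[[0,0,0,0,0,0],[0,0,0,0,0,0],[0,0,0,0,0,0],[0,0,0,0,0,0],[-0.2,0,0,0,0,0],[-0.5,0,0,0,0,0],[-0.9,0,0,0,0,0],[-0.9,0,0,0,0,0]]], jaw=-0.25)

```text
time_s: 13.12
ee_pos: [375.2, -9.2, 246.2]
ee_rot: [-90.2, 58.3, 2.3]
force: [0.0, -0.3, 0.0]
gripper_width: 57.0
```

```bash
python3 - <<'E'
from workcell import env
from h import *
s=env.state();print(s["ee_pos"],s["force"],s["gripper_width"],s["qpos"])
p,d=env.grab_frame("wrist");cv2.imwrite("pics/w7.png",p[:,:,::-1])
p,d=env.grab_frame("scene");cv2.imwrite("pics/s7.png",cv2.resize(p[150:260,160:315,::-1],None,fx=5,fy=5,interpolation=cv2.INTER_CUBIC))
R=Rt((0,0,-1),(1,.023,0))
for p in ((380,20,260),(434,98,230),(434,98,160)): print(np.round(rel(s,p,R),3))
E
```

```text
[375.17  -9.2  246.22] [ 0.02 -0.31  0.01] 56.956359060897654 [  -7.97  -17.86  128.67    8.71   38.23 -105.78]
[-0.09 -0.12  0.29  0.25  0.07  0.07]
[ 0.47 -0.45  1.05  0.25  0.07  0.07]
[ 1.06 -0.09  1.05  0.25  0.07  0.07]
```

View pics/w7.png

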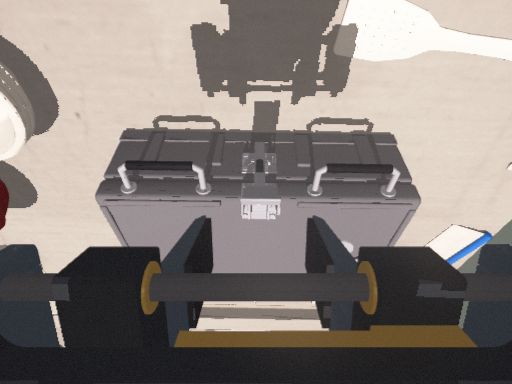

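View pics/s7.png

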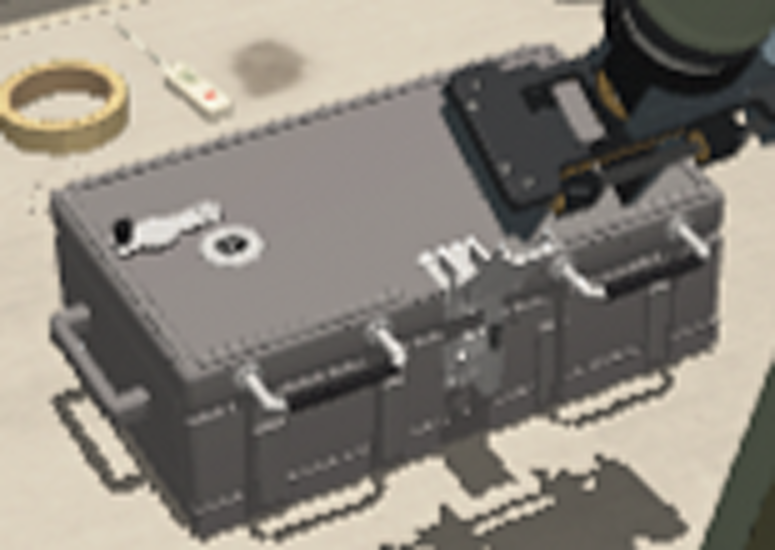

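The lever leans forward and is free of the gripper, and the hook hangs loose. Next I reorient over the left pull bar.

Emit:
send_rows(commands=[[[-0.09,-0.12,0.29,0.25,0.07,0.07],[-0.09,-0.12,0.29,0.25,0.07,0.07],[-0.09,-0.12,0.29,0.25,0.07,0.07],[0.2,-0.3,0.6,0.25,0.07,0.07],[0.45,-0.43,1.0,0.25,0.07,0.07],[0.45,-0.43,1.0,0.25,0.07,0.07],[0.45,-0.43,1.0,0.25,0.07,0.07],[0.45,-0.43,1.0,0.25,0.07,0.07],[0.45,-0.43,1.0,0.25,0.07,0.07],[0.45,-0.43,1.0,0.25,0.07,0.07],[0.45,-0.43,1.0,0.25,0.07,0.07],[0.45,-0.43,1.0,0.25,0.07,0.07]]], jaw=0.3)

```text
time_s: 14.72
ee_pos: [429.8, 93.6, 226.1]
ee_rot: [141.1, 89.0, 141.2]
force: [-0.2, -0.4, 0.2]
gripper_width: 31.5
```

```bash
python3 - <<'E'
from workcell import env
from h import *
s=env.state();print(s["ee_pos"],s["force"],s["gripper_width"],s["qpos"]);print(Rs(s["ee_rot"]).as_matrix())
p,d=env.grab_frame("wrist");cv2.imwrite("pics/w8.png",p[:,:,::-1]);np.save("pics/w8.npy",d)
p,d=env.grab_frame("top");cv2.imwrite("pics/t8.png",p[:,:,::-1])
R=Rt((0,0,-1),(1,.023,0))
for p in ((434.5,98.5,160),(434.5,98.5,95)): print(np.round(rel(s,p,R),3))
c=env.get_calibration("wrist");print(proj(w((-143,105,113)),c))
E
```

```text
[429.8   93.58 226.1 ] [-0.17 -0.37  0.19] 31.49234461265634 [ 10.22   5.88 104.27   0.79  70.5    9.81]
[[-0.01 -0.    1.  ]
 [ 0.01  1.    0.  ]
 [-1.    0.01 -0.01]]
[ 0.66  0.04  0.06 -0.   -0.   -0.  ]
[ 1.31  0.04  0.07 -0.   -0.   -0.  ]
[[264.82 187.11]]
```

View pics/w8.png

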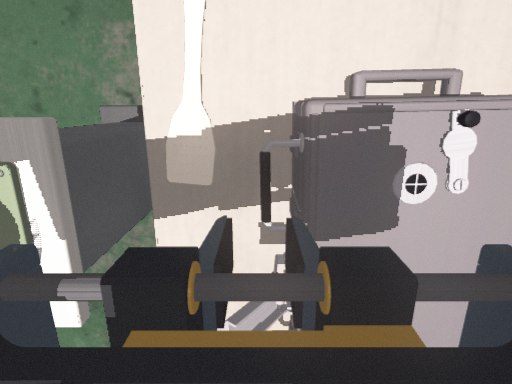

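The bar's middle is at (265,187), against (264.8,187.1) predicted. I descend over it.

Emit:
send_rows(commands=[[[0.3,0.045,0.05,0,0,0],[0.66,0.045,0.055,0,0,0],[0.66,0.045,0.055,0,0,0]]])

```text
time_s: 15.2
ee_pos: [432.6, 98.8, 159.5]
ee_rot: [148.7, 88.9, 148.8]
force: [0.8, -0.3, 0.6]
gripper_width: 32.1
```

```bash
python3 - <<'E'
from workcell import env
from h import *
s=env.state();print(s["ee_pos"])
R=Rt((0,0,-1),(1,.023,0))
for p in ((433.7,98.3,95),): print(np.round(rel(s,p,R),3))
E
```

```text
[432.62  98.8  159.47]
[ 0.64 -0.01  0.02 -0.   -0.   -0.  ]
```

Emit:
send_rows(commands=[[[0.2,0,0.02,0,0,0],[0.35,0,0.02,0,0,0],[0.5,0,0.02,0,0,0],[0.6,0,0.02,0,0,0],[0.64,0,0.02,0,0,0],[0.64,0,0.02,0,0,0]]])

```text
time_s: 15.95
ee_pos: [436.5, 99.7, 97.7]
ee_rot: [132.7, 89.1, 132.8]
force: [0.8, 0.6, -0.2]
gripper_width: 32.1
```

Emit:
send_rows(commands=[[[0,0,0,0,0,0],[0,0,0,0,0,0],[0,0,0,0,0,0],[0,0,0,0,0,0],[0,0,0,0,0,0]]], jaw=1, force=30)

```text
time_s: 16.58
ee_pos: [434.2, 99.6, 97.3]
ee_rot: [144.3, 88.9, 144.3]
force: [-5.2, 0.5, 4.8]
gripper_width: 9.4
```

```bash
cat >> h.py <<'E'
def lid_pose(ph,beta):
    # beta: tool tilt forward (deg)
    a=np.arctan2(14,-251)-ph   # from hinge, carrier xz
    r=np.hypot(14,251)
    g=w((108+r*np.cos(a),105,99+r*np.sin(a)))
    c,s=np.cos(YAW),np.sin(YAW);b=np.radians(beta)
    xd=np.array([c*np.sin(b),s*np.sin(b),-np.cos(b)])
    return g+19*xd,Rt(xd,(c,s,0.))
E
python3 - <<'E'
from workcell import env
from h import *
s=env.state();print(s["ee_pos"],s["force"],s["gripper_width"])
p0,R0=lid_pose(0,0);off=s["ee_pos"]-p0;print(p0,off)
R0=Rs(s["ee_rot"])
for ph in np.arange(1,11)*.04:
    p,_=lid_pose(ph,0); print(list(map(float,np.round(rel(s,p+off,R0),3))),",")
E
```

```text
[434.18  99.57  97.3 ] [-5.23  0.48  4.79] 9.368291303590757
[433.18  98.23  94.  ] [1.   1.34 3.3 ]
[-0.1, 0.001, 0.006, 0.0, 0.0, 0.0] ,
[-0.2, 0.003, 0.016, 0.0, 0.0, 0.0] ,
[-0.3, 0.004, 0.03, 0.0, 0.0, 0.0] ,
[-0.399, 0.006, 0.048, 0.0, 0.0, 0.0] ,
[-0.497, 0.007, 0.07, 0.0, 0.0, 0.0] ,
[-0.594, 0.009, 0.096, 0.0, 0.0, 0.0] ,
[-0.69, 0.011, 0.126, 0.0, 0.0, 0.0] ,
[-0.785, 0.013, 0.159, 0.0, 0.0, 0.0] ,
[-0.878, 0.015, 0.196, 0.0, 0.0, 0.0] ,
[-0.97, 0.017, 0.237, 0.0, 0.0, 0.0] ,
```

The bar is gripped (9.4 mm). I start raising the lid along its arc.

Emit:
send_rows(commands=[[[-0.05,0,0.003,0,0,0],[-0.1,0,0.006,0,0,0],[-0.2,0,0.016,0,0,0],[-0.3,0,0.03,0,0,0],[-0.4,0,0.048,0,0,0],[-0.5,0,0.07,0,0,0],[-0.595,0,0.096,0,0,0],[-0.69,0,0.126,0,0,0],[-0.785,0,0.159,0,0,0],[-0.88,0,0.196,0,0,0],[-0.97,0,0.237,0,0,0],[-0.97,0,0.237,0,0,0]]])

```text
time_s: 18.08
ee_pos: [459.4, 100.1, 195.0]
ee_rot: [134.8, 88.8, 134.7]
force: [-7.8, 5.5, 3.2]
gripper_width: 9.5
```

```bash
python3 - <<'E'
from workcell import env
from h import *
s=env.state();print(s["ee_pos"],s["force"],s["torque"],s["gripper_width"],s["qpos"])
p,d=env.grab_frame("wrist");cv2.imwrite("pics/w9.png",p[:,:,::-1])
p,d=env.grab_frame("scene");cv2.imwrite("pics/s9.png",cv2.resize(p[100:260,140:335,::-1],None,fx=3.7,fy=3.7,interpolation=cv2.INTER_CUBIC))
p0,_=lid_pose(0,0);R0=Rs(s["ee_rot"])
for ph in np.r_[.4,np.arange(1,11)*.043+.4]:
    p,_=lid_pose(ph,0); print(list(map(float,np.round(rel(s,p+[1,1.3,3.3],R0),3))),",")
E
```

```text
[459.36 100.07 195.02] [-7.83  5.54  3.23] [1.16 1.52 0.38] 9.456186040218995 [ 10.16  10.03 103.94   1.1   66.73   9.75]
[0.011, 0.0, 0.001, 0.0, 0.0, 0.0] ,
[-0.086, 0.003, 0.049, 0.0, 0.0, 0.0] ,
[-0.18, 0.006, 0.101, 0.0, 0.0, 0.0] ,
[-0.273, 0.008, 0.158, 0.0, 0.0, 0.0] ,
[-0.362, 0.011, 0.218, 0.0, 0.0, 0.0] ,
[-0.449, 0.014, 0.282, 0.0, 0.0, 0.0] ,
[-0.534, 0.017, 0.35, 0.0, 0.0, 0.0] ,
[-0.615, 0.02, 0.421, 0.0, 0.0, 0.0] ,
[-0.693, 0.023, 0.496, 0.0, 0.0, 0.0] ,
[-0.768, 0.026, 0.574, 0.0, 0.0, 0.0] ,
[-0.839, 0.029, 0.655, 0.0, 0.0, 0.0] ,
```

View pics/s9.png

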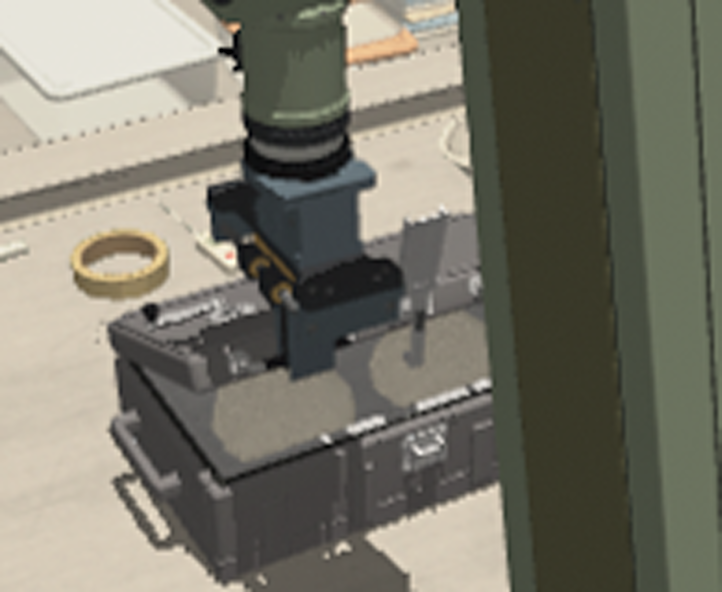

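View pics/w9.png

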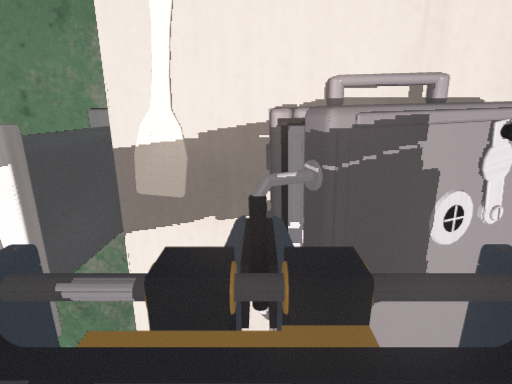

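The lid is lifting and the bar is still gripped. I continue.

Emit:
send_rows(commands=[[[-0.086,0,0.049,0,0,0],[-0.18,0,0.101,0,0,0],[-0.273,0,0.158,0,0,0],[-0.362,0.005,0.218,0,0,0],[-0.449,0.005,0.282,0,0,0],[-0.534,0.01,0.35,0,0,0],[-0.615,0.01,0.421,0,0,0],[-0.693,0.01,0.496,0,0,0],[-0.768,0.015,0.574,0,0,0],[-0.839,0.015,0.655,0,0,0],[-0.839,0.015,0.655,0,0,0]]])

```text
time_s: 19.55
ee_pos: [526.0, 101.4, 280.0]
ee_rot: [127.2, 88.8, 127.3]
force: [-10.1, 5.7, 7.6]
gripper_width: 9.5
```

```bash
python3 - <<'E'
from workcell import env
from h import *
s=env.state();print(s["ee_pos"],s["force"],s["torque"],s["gripper_width"],s["qpos"])
p,d=env.grab_frame("scene");cv2.imwrite("pics/s10.png",cv2.resize(p[80:260,140:335,::-1],None,fx=3.3,fy=3.3,interpolation=cv2.INTER_CUBIC))
R0=Rs(s["ee_rot"])
for ph in np.r_[.83,np.arange(1,12)*.043+.83]:
    p,_=lid_pose(ph,0); print(round(ph,2),list(map(float,np.round(rel(s,p+[1,1.3,3.3],R0),3))),",")
E
```

```text
[526.04 101.39 279.95] [-10.14   5.71   7.6 ] [1.22 1.75 0.49] 9.497677765248415 [ 9.   13.04 87.53  1.1  80.01  8.76]
0.83 [0.02, 0.002, 0.001, 0.0, 0.0, 0.0] ,
0.87 [-0.048, 0.006, 0.085, 0.0, 0.0, 0.0] ,
0.92 [-0.112, 0.009, 0.172, 0.0, 0.0, 0.0] ,
0.96 [-0.172, 0.012, 0.262, 0.0, 0.0, 0.0] ,
1.0 [-0.228, 0.015, 0.354, 0.0, 0.0, 0.0] ,
1.04 [-0.28, 0.018, 0.449, 0.0, 0.0, 0.0] ,
1.09 [-0.328, 0.021, 0.545, 0.0, 0.0, 0.0] ,
1.13 [-0.372, 0.024, 0.644, 0.0, 0.0, 0.0] ,
1.17 [-0.412, 0.027, 0.745, 0.0, 0.0, 0.0] ,
1.22 [-0.447, 0.03, 0.847, 0.0, 0.0, 0.0] ,
1.26 [-0.478, 0.032, 0.95, 0.0, 0.0, 0.0] ,
1.3 [-0.504, 0.035, 1.055, 0.0, 0.0, 0.0] ,
```

View pics/s10.png

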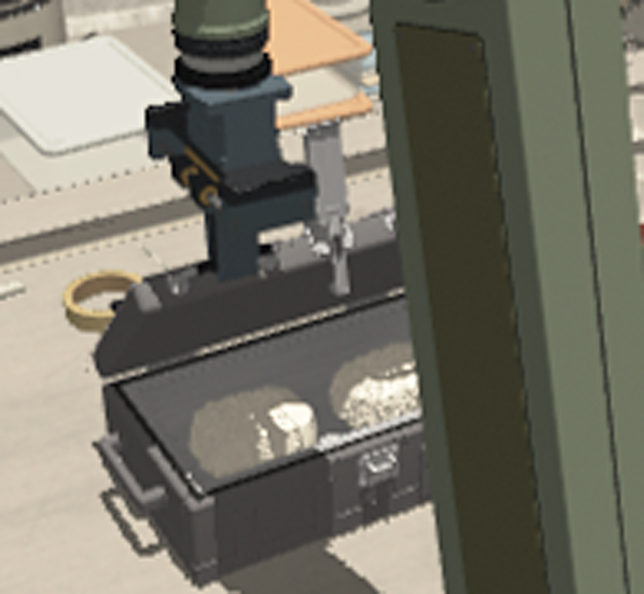

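Emit:
send_rows(commands=[[[-0.048,0.005,0.085,0,0,0],[-0.112,0.01,0.172,0,0,0],[-0.172,0.01,0.262,0,0,0],[-0.228,0.015,0.354,0,0,0],[-0.28,0.02,0.449,0,0,0],[-0.328,0.02,0.545,0,0,0],[-0.372,0.025,0.644,0,0,0],[-0.412,0.025,0.745,0,0,0],[-0.447,0.03,0.847,0,0,0],[-0.478,0.03,0.95,0,0,0],[-0.485,0.03,0.99,0,0,0],[-0.485,0.03,0.99,0,0,0]]])

```text
time_s: 21.1
ee_pos: [627.7, 103.7, 327.6]
ee_rot: [112.5, 89.0, 112.6]
force: [-3.0, 5.9, 4.4]
gripper_width: 9.4
```

Emit:
send_rows(commands=[[[0,0,0,0,0,0],[0,0,0,0,0,0],[0,0,0,0,0,0],[0,0,0,0,0,0],[-0.1,0,0,0,0,0],[-0.3,0,0,0,0,0],[-0.6,0,0,0,0,0],[-0.9,0,0,0,0,0],[-0.9,0,0,0,0,0]]], jaw=0.4)

```text
time_s: 22.22
ee_pos: [628.8, 100.5, 417.6]
ee_rot: [112.8, 89.2, 112.8]
force: [0.0, -1.0, 0.2]
gripper_width: 27.4
```

```bash
python3 - <<'E'
from workcell import env
from h import *
s=env.state();print(s["ee_pos"],s["force"],s["torque"],s["gripper_width"],s["qpos"])
p,d=env.grab_frame("scene");cv2.imwrite("pics/s11.png",cv2.resize(p[60:260,120:335,::-1],None,fx=3,fy=3,interpolation=cv2.INTER_CUBIC))
p,d=env.grab_frame("wrist");cv2.imwrite("pics/w11.png",p[:,:,::-1])
E
```

```text
[628.85 100.47 417.61] [ 0.03 -0.99  0.22] [-0.01 -0.09  0.06] 27.432596325106225 [  7.65  22.37  55.13   0.76 102.7    7.82]
```

View pics/s11.png

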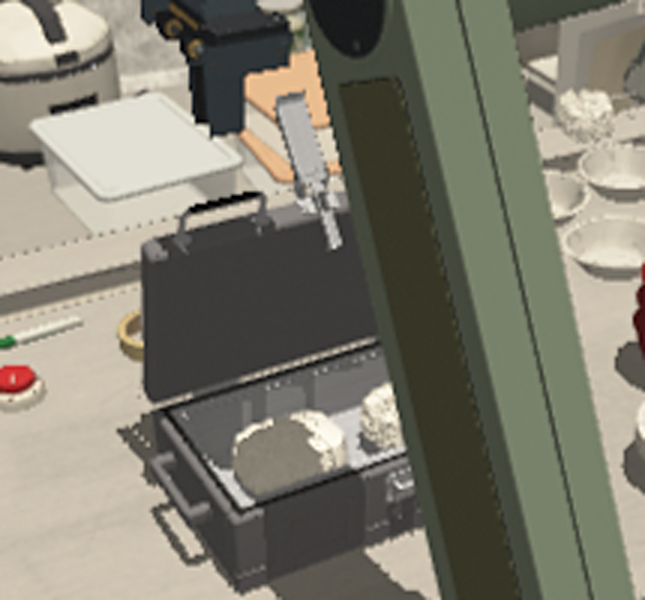

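View pics/w11.png

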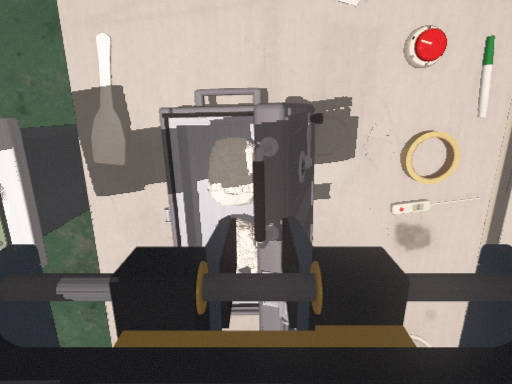

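The lid stands open at about 73°. I retreat and take a final look.

Emit:
send_rows(commands=[[[-0.3,0,0,0,0,0],[-0.4,0.1,-0.5,0,0,0],[-0.4,0.2,-1,0,0,0],[-0.4,0.2,-1,0,0,0]]])

```text
time_s: 22.82
ee_pos: [525.1, 120.3, 456.2]
ee_rot: [137.3, 89.0, 137.4]
force: [-0.7, 0.9, -0.1]
gripper_width: 27.2
```

Emit:
send_rows(commands=[[[0,0.4,-0.5,0,0,0],[0,0.8,-1,0,0,0],[0,0.8,-1,0,0,0],[0,0.8,-1,0,0,0],[0,0.8,-1,0,0,0],[0,0.8,-1,0,0,0],[0,0.8,-1,0,0,0],[0,0.8,-1,0,0,0]]])

```text
time_s: 23.82
ee_pos: [428.8, 199.7, 457.8]
ee_rot: [135.4, 89.1, 135.3]
force: [0.8, 0.4, -0.6]
gripper_width: 27.2
```

```bash
python3 - <<'E'
from workcell import env
from h import *
s=env.state();print(s["ee_pos"],s["force"],s["qvel"])
p,d=env.grab_frame("scene");cv2.imwrite("pics/s12.png",cv2.resize(p[60:330,80:420,::-1],None,fx=2.2,fy=2.2,interpolation=cv2.INTER_CUBIC))
p,d=env.grab_frame("top");cv2.imwrite("pics/t12.png",cv2.resize(p[80:290,90:440,::-1],None,fx=2.2,fy=2.2,interpolation=cv2.INTER_CUBIC))
c=env.get_calibration("top");v,u=np.mgrid[0:384,0:512]
P=unproj(np.c_[u.ravel(),v.ravel()],d.ravel(),c);Q=(P-C0)@np.c_[[np.cos(YAW),-np.sin(YAW),0],[np.sin(YAW),np.cos(YAW),0],[0,0,1]].T
Q=np.c_[(P-C0)[:,0]*np.cos(YAW)+(P-C0)[:,1]*np.sin(YAW),-(P-C0)[:,0]*np.sin(YAW)+(P-C0)[:,1]*np.cos(YAW),P[:,2]]
m=(abs(Q[:,1]+105)<30)&(Q[:,2]>200)&(Q[:,2]<420)&(abs(Q[:,0])<200)
q=Q[m];i=q[:,2].argsort()[-12:];print(q[i]);b=np.median(q[i],0);print(np.degrees(np.arctan2(b[2]-5-99,108-b[0])-np.arctan2(14,251)))
E
```

```text
[428.84 199.69 457.85] [ 0.83  0.42 -0.59] [ 0.25 -0.19  0.1   0.02 -0.01  0.12]
[[  49.64 -122.17  347.03]
 [  51.95 -117.66  347.06]
 [  49.64 -117.63  347.07]
 [  49.7   -83.61  347.12]
 [  51.92 -106.3   347.3 ]
 [  51.82 -131.22  347.48]
 [  49.63  -76.78  347.51]
 [  51.81 -126.68  347.55]
 [  51.89  -79.06  347.69]
 [  49.47 -115.3   347.77]
 [  51.67  -97.15  348.43]
 [  49.25 -106.16  348.78]]
73.56267813294967
```

View pics/s12.png

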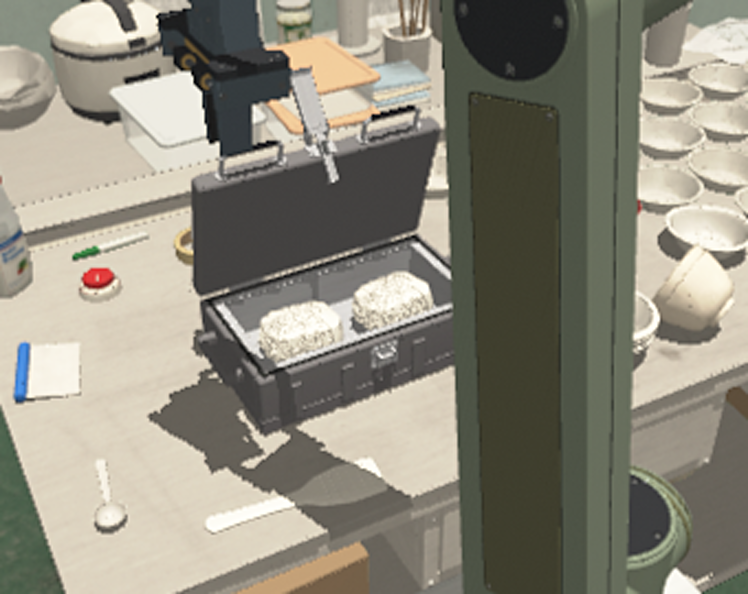

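View pics/t12.png

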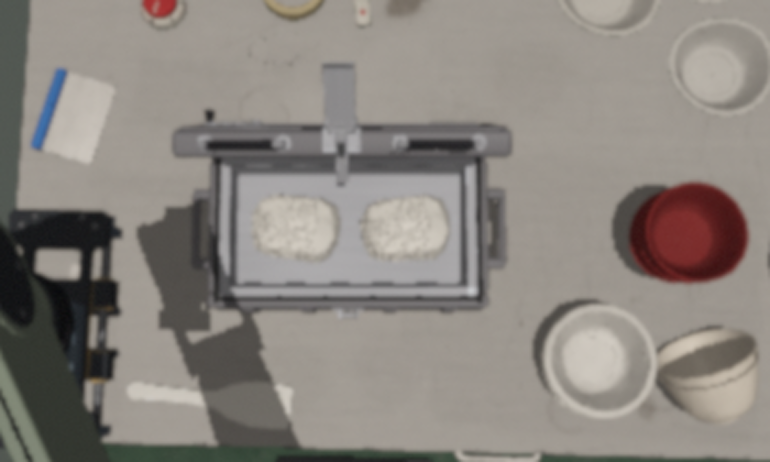

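```bash
python3 - <<'E'
from workcell import env
from h import *
p,d=env.grab_frame("top");c=env.get_calibration("top")
for uv in ((243,112),(243,125),(243,135),(185,132)):
    P=unproj(uv,[d[uv[1],uv[0]]],c)[0]
    print(uv,P)
ph=np.radians(73.6);pv=np.array([-225,36]);pw=np.array([pv[0]*np.cos(ph)+pv[1]*np.sin(ph),-pv[0]*np.sin(ph)+pv[1]*np.cos(ph)])+[108,99]
print("pivot carrier xz",pw,"world",w((pw[0],0,pw[1])))
for th in (1.7,2.1,2.3):
    a=.286+th-ph; print(th,w((pw[0]+90*np.cos(a),0,pw[1]+90*np.sin(a))))
print(env.state()["time_s"])
E
```

```text
(243, 112) [690.94   0.11 391.75]
(243, 125) [669.56   0.71 365.73]
(243, 135) [653.6    1.44 339.79]
(185, 132) [696.   164.04 198.83]
pivot carrier xz [ 79.01 325.01] world [657.59  -1.55 325.01]
1.7 [726.32   0.06 383.09]
2.1 [698.28  -0.6  405.28]
2.3 [681.53  -0.99 411.76]
23.975
```

```bash
python3 - <<'E'
from workcell import env
print(env.job_done())
E
```

```text
the job is handed in; nothing more can be done
None
```

The rice carrier is open for serving and the job is handed in at about 24 s of the 72 s allowed; no verdict was reported.

- **Vent:** I pushed the cover aside with the closed fingers while the latch was still shut. I measured it at about 76° (1.33 rad), a little short of the 1.5 rad I aimed for and the 1.6 stop, and the pictures show the port fully uncovered. In the last top view the knob shows beyond the back of the raised lid, so the cover is still aside.
- **Latch:** I swung the lever over to about 2.1 rad, and the hook came clear of the keeper. A depth check after the lid was up gave about 1.9 to 2.2 rad, depending on how the arm's face sits to the grip line. Both are past the 1.7 needed.
- **Lid:** I raised it by the left pull bar and released it. It measured 73.6° from the top camera, about 2 s after release, and was standing on its own.
- **Surroundings:** in the last pictures the bowls, paddle and spoon lie where they were at the start. The arm has backed off and touches nothing; the forces I read stayed at about 14 N or less.

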